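# Slide a brass angle under the spring clip of a soldering jig

### The job

Load the brass angle piece into the soldering jig without picking it up: press the long thumb bar of the spring clip down with one fingertip and, holding it down, push the piece by its upturned end along the bed with the other fingertip, under the raised nose and fully home against the end stop. Keep the bar held down until the piece is home, then take the fingers away so that the nose comes down on the piece and holds it there. Do not lift the piece, and leave the other things on the bench where they are.

Things in the scene. Friction and masses are not known exactly. Their poses are not given: they have to be found in the camera images.
- jig: fixed timber block 250 x 150 x 30 mm. Origin: centre of its underside. Its x is the push direction, its y points from the bed to the thumb bar. The steel bed runs along x at y = 0: floor 34 mm above the bench, between low rails (tops at 38 mm, 43 mm apart, x -115 to +75 mm). The end stop's face is at x = +65 mm, top 46 mm above the bench
- clip (a joint): spring clip, a rocker on a pin along the jig's x at y = +32 mm, 50 mm above the bench (lugs 57 mm high at x -94 and +66). In rad: 0 at rest, nose shut; 0.40 at the lower stop. Pressing the bar raises the nose. Force at mid-bar: 3 N at 0 to 8 N at 0.40. Held down counts from 0.22 (nose clears the piece from 0.20; 0.30 is good). Let go on the piece it stays near 0.16
- thumb_bar (a point): centre of the top face of the clip's thumb bar, a steel flap 112 mm long (jig x -88 to +24 mm) and 40 mm wide (y +33 to +73). At rest this point is at x -32, y +60 mm, 58 mm above the bench, the flap sloping up 0.15 rad towards +y; at 0.30 rad it is about 8 mm lower. It can be pressed, and a fingertip can slide, anywhere along its length
- nose (a point): centre of the underside of the clip's nose, a block 16 (x) x 14 (y) mm hanging over the bed line at x = +40 to +56 mm. At rest it is 35 mm above the bench, 1 mm above the bed, and bars the way of the piece
- stop (a point): point on the face of the end stop, at x = +65, y = 0 mm in the jig, 38 mm above the bench
- plate: brass angle piece, loose, about 130 g: flat leaf 60 (x) x 40 (y) x 5 mm with its rear end turned up, lying in the bed. Origin: centre of the leaf's underside; its x points along the jig's x to the stop. Front edge at x = +30 mm of the piece, so it is home with its origin at x = +35 mm in the jig; at the start the origin is between x = -35 and +2 mm
- flange (a point): centre line of the rear face of the piece's upturned end, 16 mm above the leaf's underside. The upturned end is 36 mm wide (y), 5 mm thick, rising to 26 mm above the leaf's underside (60 mm above the bench); its rear face is at x = -30 mm of the piece and looks to -x
- channel_a: bystander, loose: a brass U-channel offcut, 50 x 24 x 20 mm, lying on the timber of the jig beside the bed, on the side away from the thumb bar; origin at the centre of its underside
- channel_b: bystander, loose: a like brass U-channel on the bench on the thumb-bar side of the jig; origin at the centre of its underside
- ingot_a: bystander, loose: a grey metal ingot, 45 x 24 x 18 mm, on the bench on the other side of the jig; origin at the centre of its underside
- ingot_b: bystander, loose: a second such ingot beside the first; origin at the centre of its underside
- tin: bystander, loose: a tin can, 72 mm across and 85 mm high, on the bench beyond the ingots; origin at the centre of its underside
- wrench: bystander, loose: an open-ended wrench, 150 mm long, lying on the bench on the thumb-bar side of the jig; origin at the centre of its underside
- file_block: bystander, loose: a dark wooden block, 70 x 30 x 30 mm, on the bench on the thumb-bar side of the jig; origin at the centre of its underside
There are look-alikes about, which are no part of the job. Leave any orange or red look-alike of the plate alone.

How it is judged:
By the outcome, as a careful person would: the job done as asked, in the order asked, and still so for the second after the job is handed in, with the robot touching nothing.
It also fails if it takes over 38 s, if anything falls off the work surface, if the arm or the gripper's body presses on something with over 40 N, if the wrist force passes 120 N, or if a joint passes its speed limit or range.

### The arm

A 6-joint arm with a two-finger parallel gripper is mounted at the origin on the work surface. World frame = base frame: x ahead of the robot, y to its left, z up, the work surface at z = 0. Lengths are in m, angles in rad, forces in N, time in s.
With the tool pointing down it reaches from about 0.35 to 0.975 m from the base axis. Payload 4.9 kg.
Tool frame: the origin (TCP) lies at the very end of the fingers, on their centre line; the grasp point (between the pads) lies 19 mm behind it; z points along the fingers, y is the line along which they close (so a half turn about z gives the same grasp; the last joint's range is limited). The gripper opens to 85 mm and grips with 20 to 120 N. Pads are 22 mm wide; open, the fingers measure 114 mm over their backs; the gripper's body (76 mm by 85 mm) begins 54 mm behind the grasp point. The pads swing forward as they close: fully open they stand 13 mm farther back than shut.
Start: joints at [-1.291, 0.053, 1.613, -0, 1.476, -0.119], TCP at [0.243, -0.576, 0.231] pointing down, gripper open.
Joint ranges: [-3.01, 3.01], [-1.01, 2.22], [0.06, 2.58], [-1.02, 4.17], [0.09, 2.62], [-3.14, 3.14]. Speed limits (rad/s): [2.57, 2.57, 3.14, 3.14, 3.14, 3.14].

### API

Orientations are given as a rotation vector (axis times angle).
In Python, from station import ctrl gives the robot as it stands.
- The arm moves only by the tool jog_arm, never from a script. Its argument "plan" is a list of rows, each a list of 7 numbers: the shift along the tool's x, y, z in units of 0.02 m (1.0 is 0.02 m), then the turn, a rotation vector about the tool's x, y, z in units of 45 degrees (1.0 is 45 degrees), then the opening, from -1 (shut) to 1 (fully open). A call has 1 to 8 rows; each row shifts and turns the commanded pose from where the row before left it, along the tool's axes as they then stand; what a row does not reach is not made up. A row lasts 1/10 s, in which the tool goes at most 50 mm and 8.59 degrees, less where a joint would pass 70% of its speed; a pose out of reach is approached as far as the arm can. A call with a number of a shift or a turn outside -1 to 1 is refused whole. A call with a gripper value outside its range is refused whole. The fingers move at their own pace and stop on an object; "grip_force" is the grip in N (left out, the last holds). Time passes only in rows, so rows that do not move let the fingers close. It gives the time, the measured TCP pose, the force, the opening and the grip force at its end, in the units of the state.
- ctrl.get_obs(): the state, without advancing time (a new reading comes with each control period).
- ctrl.get_image(name): name is "scene" or "top"; returns (picture, depth): 420x560x3 uint8, red, green, blue; 420x560 float32, m along the optical axis (not along the pixel's ray), 0 where there is no reading.
- ctrl.camera_info(name): a dict with "camera_matrix" (3x3 intrinsics, pixels), "k1" (the pictures are not rectified: a ray, as slopes to the right and down, at radius r is drawn at 1 + k1 r^2 times it, then the intrinsics apply), "rvec" (rotation vector, rad) and "tvec" (3), from world to camera coordinates, as OpenCV has them. Camera axes: x right, y down, z forward; pixel columns grow to the right and rows downward; lengths in m; the calibration is good to about 2 mm. A picture is of the moment at which its call begins. camera_info takes no time and is no camera call.
- ctrl.finish_job(): hands the job in; it is judged then, once.
The state is a dict: "t": time; "q": joint angles; "dq": joint speeds; "effort": joint torques, N m; "tool_pos": TCP position; "tool_rot": TCP orientation; "contact_force": force on the tool from outside, world axes, zero at the start; "wrist_torque": the same for the moment, N m; "opening": finger opening in m; "grip_force": force on a finger pad.
Only numpy, scipy, OpenCV 4.12 (cv2) and the standard library are available. Lean on these libraries where they do the work, as an engineer would, in place of code of your own. Each camera call takes 0.05 s, during which the arm holds its last target. There are 200 camera calls.

## Working session

There is one attempt and no reset: what is moved stays moved. The work goes in short steps, Python scripts to look and compute and a tool call to move; the robot and the scene stay as the last step left them, time stands still between calls to the robot, and variables do not carry over. Pictures are saved under pics/ and viewed, at most 10 in all, crops included, and the job is handed in when it is done.

Besides the shell and the picture viewer there is one more tool, called after "Call:" by a JSON object that holds its "api" and its "payload". jog_arm: Moves the arm, as the interface text tells. Shifts and turns lie within -1 to 1; 1 stands for 0.02 m of shift or 45 degrees of turn. Its arguments: {"type":"object","properties":{"plan":{"type":"array"},"grip_force":{"type":"number"}},"required":["plan"]}

```bash
mkdir -p pics; ls
cat > h.py <<'E'
import numpy as np,cv2
from station import ctrl
def cam(n):
    c=ctrl.camera_info(n);K=np.array(c["camera_matrix"]);R=cv2.Rodrigues(np.array(c["rvec"],float))[0];t=np.array(c["tvec"],float).ravel()
    return K,float(c["k1"]),R,t
def ray(n,px):
    K,k1,R,t=cam(n)
    s=cv2.undistortPoints(np.array(px,float).reshape(-1,1,2),K,np.array([k1,0,0,0.]))[:,0]
    d=np.c_[s,np.ones(len(s))]
    return -R.T@t,d@R  # origin, dirs
def onz(n,px,z):
    o,d=ray(n,px);return o+d*((z-o[2])/d[:,2])[:,None]
def atdepth(n,px,dep):
    o,d=ray(n,px);return o+d*np.array(dep).reshape(-1,1)
def proj(n,P):
    K,k1,R,t=cam(n)
    return cv2.projectPoints(np.array(P,float).reshape(-1,1,3),cv2.Rodrigues(R)[0],t,K,np.array([k1,0,0,0.]))[0][:,0]
def snap(n,f):
    im,d=ctrl.get_image(n);cv2.imwrite(f'pics/{f}.png',im[:,:,::-1]);np.savez(f'pics/{f}.npz',im=im,d=d);return im,d
E
python3 - <<'E'
from h import *
for n in("scene","top"):
    snap(n,n+"0");K,k,R,t=cam(n);print(n,K.tolist(),k,-R.T@t,R[2])
o=ctrl.get_obs();print({k:np.round(v,3).tolist() for k,v in o.items()})
E
```

```text
pics
scene [[471.20601919248173, 0.0, 276.9487641112996], [0.0, 471.20601919248173, 213.60411954040944], [0.0, 0.0, 1.0]] 0.05680753122731129 [1.15429315 0.18114718 0.77035186] [-0.61679202 -0.16948074 -0.7686637 ]
top [[455.19974694566093, 0.0, 281.8911115089294], [0.0, 455.19974694566093, 210.74530326526119], [0.0, 0.0, 1.0]] 0.028705386616074004 [0.5156043  0.03118481 0.91842959] [ 0.06552062  0.00562562 -0.99783536]
{'t': 0.1, 'q': [-1.291, 0.053, 1.614, 0.0, 1.476, -0.119], 'dq': [0.002, -0.001, -0.004, 0.001, 0.001, 0.001], 'effort': [0.001, -39.491, -37.136, -0.0, 0.004, 0.0], 'tool_pos': [0.243, -0.575, 0.23], 'tool_rot': [-3.078, -0.622, 0.0], 'contact_force': [-0.281, -0.236, 0.558], 'wrist_torque': [0.018, -0.032, -0.016], 'grip_force': 0.0, 'opening': 0.085}
```

View pics/scene0.png

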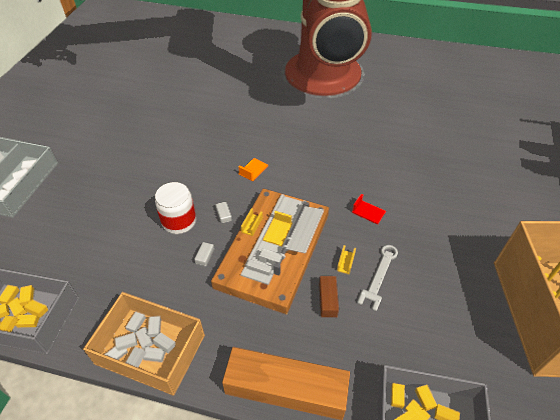

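View pics/top0.png

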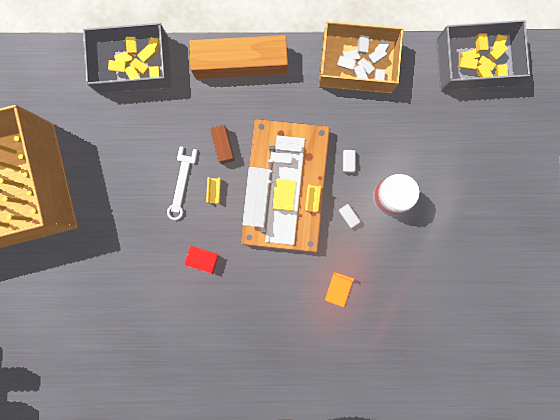

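The scene view shows the jig at about (270,250), with the stop end nearer the camera. In the top view the jig is at about (286,186), the thumb bar at (257,197) and the yellow piece at (285,195). Candidates in the top view:
- Yellow (285,195), in the bed: this fits the plate.
- Yellow (313,199), on the timber: channel_a.
- Yellow (213,190), on the bench: channel_b.
- Orange (340,289) and red (201,259): look-alikes, to be left alone.

Run:
```python
from h import *
z=np.load('pics/top0.npz');im,d=z['im'],z['d']
crop=im[110:260,230:340];cv2.imwrite('pics/crop0.png',cv2.resize(crop,None,fx=4,fy=4,interpolation=cv2.INTER_CUBIC)[:,:,::-1])
hsv=cv2.cvtColor(im,cv2.COLOR_RGB2HSV)
yy,xx=np.mgrid[:420,:560]
P=atdepth("top",np.c_[xx.ravel(),yy.ravel()],d.ravel()).reshape(420,560,3)
reg=(xx>230)&(xx<340)&(yy>110)&(yy<262)
m=reg&(P[...,2]>0.02)&(d>0)
c=max(cv2.findContours(m.astype(np.uint8),0,1)[0],key=cv2.contourArea)
b=cv2.boxPoints(cv2.minAreaRect(c));print("box px",b.tolist());W=onz("top",b,0.03);print(W.round(4).tolist(),W.mean(0))
yel=reg&(hsv[...,0]>22)&(hsv[...,0]<32)&(hsv[...,1]>150)&(hsv[...,2]>120)
n,l,s,ce=cv2.connectedComponentsWithStats(yel.astype(np.uint8))
for i in range(1,n):
    if s[i,4]>30:
        q=P[l==i];print(s[i],ce[i],q.mean(0).round(4),np.percentile(q[:,2],[2,50,98]).round(4))
tm=reg&(abs(P[...,2]-0.03)<0.002);print('timber z',np.median(P[tm][:,2]))
```

```text
box px [[239.76998901367188, 243.85406494140625], [252.57705688476562, 118.34459686279297], [329.1269226074219, 126.15582275390625], [316.3198547363281, 251.665283203125]]
[[0.5096, 0.1184, 0.03], [0.7575, 0.0937, 0.03], [0.7412, -0.0576, 0.03], [0.494, -0.0305, 0.03]] [0.62558894 0.03099953 0.03      ]
[315 186   6  25  39] [317.07692308 197.46153846] [ 0.5988 -0.032   0.0409] [0.0299 0.0423 0.0516]
timber z 0.029817335019772684
```

View pics/crop0.png

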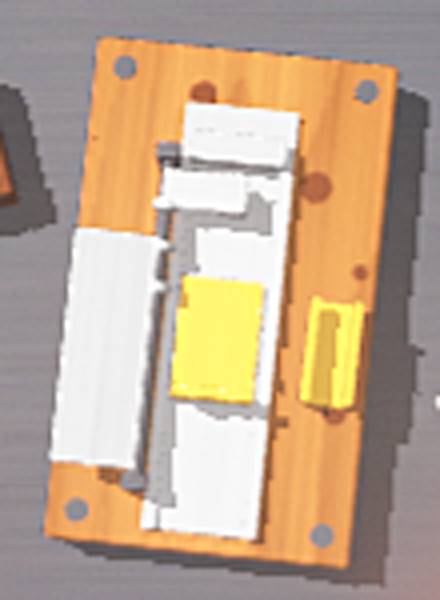

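The enlarged crop confirms the plate: the plain yellow leaf in the steel bed, at crop (220,340). Channel_a is the grooved one at (332,352), and the bar is at (105,345). Next I'll measure the plate in the jig frame and work out the approach.

```bash
cat >> h.py <<'E'
C=np.array([0.6256,0.0310]);YAW=-0.104
c,s=np.cos(YAW),np.sin(YAW);RJ=np.array([[c,-s],[s,c]])
def toj(p):p=np.atleast_2d(p);return np.c_[(p[:,:2]-C)@RJ,p[:,2]]
def tow(p):p=np.atleast_2d(p);return np.c_[p[:,:2]@RJ.T+C,p[:,2]]
def delta(target_j):
    from scipy.spatial.transform import Rotation as Ro
    o=ctrl.get_obs();R=Ro.from_rotvec(o['tool_rot']);w=tow(np.array(target_j,float))[0]
    print('jig pos mm',(toj(o['tool_pos'])[0]*1000).round(1),'yaw err deg',np.degrees(np.arctan2(R.as_matrix()[1,0],R.as_matrix()[0,0])-YAW).round(2),'tilt',R.as_matrix()[:2,2].round(4),'F',np.round(o['contact_force'],2),'open',round(float(o['opening']),4),'t',round(float(o['t']),2))
    print('shift units',(R.inv().apply(w-o['tool_pos'])/0.02).round(2))
E
python3 - <<'E'
from h import *
im=np.load('pics/top0.npz')['im'];a=im.astype(int)
for n in("top","scene"):
    im=np.load(f'pics/{n}0.npz')['im'];h=cv2.cvtColor(im,cv2.COLOR_RGB2HSV)
    m=((h[...,0]>=20)&(h[...,0]<=34)&(h[...,1]>120)&(h[...,2]>110)).astype(np.uint8)
    k,l,st,ce=cv2.connectedComponentsWithStats(m)
    for i in range(1,k):
        if st[i,4]>60:
            w=toj(onz(n,[ce[i]],.05))[0]
            if abs(w[0])<.12 and abs(w[1])<.08:
                cnt=cv2.findContours((l==i).astype(np.uint8),0,1)[0][0]
                print(n,st[i],ce[i].round(1),w.round(4))
                for z in(.039,.060):
                    J=toj(onz(n,cnt.reshape(-1,2),z))*1000
                    print(z,'x pct',np.percentile(J[:,0],[0,10,50,90,100]).round(1),'y',np.percentile(J[:,1],[0,10,90,100]).round(1))
# known-point check: bar edges / stop prediction
print(proj("top",tow([[-.088,.073,.060],[.024,.073,.060],[.065,0,.046],[-.115,0,.034]])).round(1).tolist())
delta([-.085,.028,.12])
E
```

```text
top [273 179  23  32 579] [283.8 194.6] [-0.0221 -0.0009  0.05  ]
0.039 x pct [-50.1 -49.  -21.6   6.9   7.9] y [-20.4 -19.4  18.   18.8]
0.06 x pct [-51.5 -50.5 -23.7   4.1   5.1] y [-20.2 -19.2  17.3  18.1]
top [305 184  16  28 341] [312.3 197.9] [-0.0227 -0.0559  0.05  ]
0.039 x pct [-46.9 -45.7 -20.8   2.4   4.6] y [-69.6 -68.8 -44.3 -43.5]
0.06 x pct [-48.4 -47.3 -22.9  -0.3   1.9] y [-68.2 -67.4 -43.5 -42.8]
scene [241 209  22  27 334] [250.6 222.7] [-0.0083 -0.0536  0.05  ]
0.039 x pct [-50.  -46.1 -23.2  10.6  11.8] y [-73.6 -72.6 -43.  -41. ]
0.06 x pct [-33.9 -30.1  -7.9  24.9  26.1] y [-65.7 -64.6 -35.9 -33.9]
scene [263 211  29  35 629] [278.2 228.4] [-0.0142  0.0019  0.05  ]
0.039 x pct [-63.4 -62.1 -23.   14.   15. ] y [-24.2 -20.3  18.6  19.5]
0.06 x pct [-46.9 -45.6  -7.7  28.3  29.3] y [-17.6 -13.9  23.9  24.8]
[[241.3, 224.8], [247.5, 166.2], [287.8, 150.3], [278.5, 242.9]]
jig pos mm [-318.  -642.9  230.2] yaw err deg 28.81 tilt [-0.0005  0.0018] F [-0.28 -0.24  0.56] open 0.085 t 0.1
shift units [ 26.37 -23.77   5.56]
```

The plate's origin is at jig x ≈ -22 mm, so its flange rear face is at about -52 mm and it has about 57 mm to travel. I'll turn the tool to the jig's heading, then travel over.

Call:
{"api": "jog_arm", "payload": {"plan": [[0,0,0,0,0,0.16,0.07],[0,0,0,0,0,0.16,0.07],[0,0,0,0,0,0.16,0.07],[0,0,0,0,0,0.16,0.07],[0.36,-1,0,0,0,0,0.07],[0.36,-1,0,0,0,0,0.07],[0.36,-1,0,0,0,0,0.07],[0.36,-1,0,0,0,0,0.07]]}}

```text
t: 0.9
tool_pos: [0.2798, -0.4982, 0.2307]
tool_rot: [-3.136, 0.163, 0.001]
contact_force: [0.2, 0.4, -0.2]
opening: 0.0456
grip_force: 0.0
```

Call:
{"api": "jog_arm", "payload": {"plan": [[0.36,-1,0,0,0,0,0.07],[0.36,-1,0,0,0,0,0.07],[0.36,-1,0,0,0,0,0.07],[0.36,-1,0,0,0,0,0.07],[0.36,-1,0,0,0,0,0.07],[0.36,-1,0,0,0,0,0.07],[0.36,-1,0,0,0,0,0.07],[0.36,-1,0,0,0,0,0.07]]}}

```text
t: 1.7
tool_pos: [0.354, -0.3446, 0.2313]
tool_rot: [3.137, -0.163, 0.0]
contact_force: [0.8, 0.7, 0.1]
opening: 0.0459
grip_force: 0.0
```

Call:
{"api": "jog_arm", "payload": {"plan": [[0.36,-1,0,0,0,0,0.07],[0.36,-1,0,0,0,0,0.07],[0.36,-1,0,0,0,0,0.07],[0.36,-1,0,0,0,0,0.07],[0.36,-1,0,0,0,0,0.07],[0.36,-1,0,0,0,0,0.07],[0.36,-1,0,0,0,0,0.07],[0.36,-1,0,0,0,0,0.07]]}}

```text
t: 2.5
tool_pos: [0.4276, -0.1914, 0.2313]
tool_rot: [3.137, -0.163, 0.0]
contact_force: [0.6, -1.1, -0.2]
opening: 0.0458
grip_force: 0.0
```

Call:
{"api": "jog_arm", "payload": {"plan": [[0.36,-1,0,0,0,0,0.07],[0.36,-1,0,0,0,0,0.07],[0.36,-1,0,0,0,0,0.07],[0.36,-1,0,0,0,0,0.07],[0.36,-1,0,0,0,0,0.07],[0.36,-1,0,0,0,0,0.07],[0.36,-1,0,0,0,0,0.07],[0.36,-1,0,0,0,0,0.07]]}}

```text
t: 3.3
tool_pos: [0.5012, -0.0382, 0.2314]
tool_rot: [3.137, -0.162, 0.0]
contact_force: [0.1, 1.2, -0.4]
opening: 0.0454
grip_force: 0.0
```

Run:
```python
from h import *
delta([-.075,.028,.09])
```

```text
jig pos mm [-116.5  -81.8  231.4] yaw err deg 0.03 tilt [ 0.0003 -0.    ] F [ 0.13  1.18 -0.37] open 0.0454 t 3.3
shift units [ 2.08 -5.49  7.07]
```

Call:
{"api": "jog_arm", "payload": {"plan": [[0.34,-0.9,0.7,0,0,0,0.07],[0.34,-0.9,0.9,0,0,0,0.07],[0.34,-0.9,1,0,0,0,0.07],[0.34,-0.9,1,0,0,0,0.07],[0.34,-0.9,1,0,0,0,0.07],[0.3,-0.7,1,0,0,0,0.07],[0,0,0.5,0,0,0,0.07],[0,0,0,0,0,0,0.07]]}}

```text
t: 4.1
tool_pos: [0.5501, 0.0599, 0.1074]
tool_rot: [3.137, -0.162, -0.006]
contact_force: [0.5, 1.1, 0.8]
opening: 0.0455
grip_force: 0.0
```

Run:
```python
from h import *
a,d=snap("scene","s1");b,e=snap("top","t1")
v=np.hstack([cv2.resize(a[150:300,210:340],(390,450)),cv2.resize(b[110:260,230:340],(330,450))])
cv2.imwrite('pics/v1.png',v[:,:,::-1]);delta([-.075,.028,.07])
```

```text
jig pos mm [-76.4  20.4 109.9] yaw err deg -0.0 tilt [ 0.0005 -0.0003] F [0.72 0.08 0.78] open 0.0455 t 4.2
shift units [ 0.07 -0.38  2.  ]
```

View pics/v1.png

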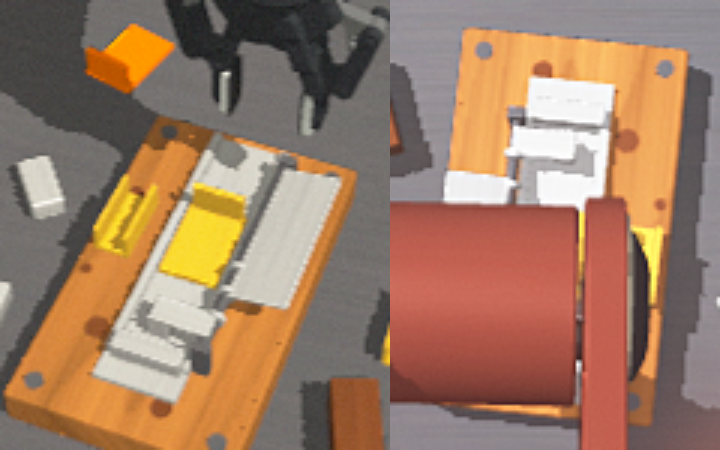

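The scene crop shows the fingertips at crop (225,105) and (310,125), above and behind the flange and the rear end of the bar. The plate's upturned end faces the robot, as expected. I'll lower to just above the bar.

Call:
{"api": "jog_arm", "payload": {"plan": [[0.05,-0.2,0.5,0,0,0,0.07],[0,-0.18,0.7,0,0,0,0.07],[0,0,0.5,0,0,0,0.07],[0,0,0.3,0,0,0,0.07],[0,0,0,0,0,0,0.07],[0,0,0,0,0,0,0.07]]}}

```text
t: 4.8
tool_pos: [0.5536, 0.0668, 0.0691]
tool_rot: [3.137, -0.163, -0.001]
contact_force: [0.6, 0.9, 0.9]
opening: 0.0456
grip_force: 0.0
```

Run:
```python
from h import *
a,d=snap("scene","s2")
cv2.imwrite('pics/v2.png',cv2.resize(a[170:290,210:340],(780,600)) [:600,:,::-1]);delta([-.075,.028,.058])
```

```text
jig pos mm [-75.   28.2  69.6] yaw err deg 0.0 tilt [ 0.0005 -0.    ] F [ 0.49 -0.15 -0.42] open 0.0457 t 4.85
shift units [0.   0.01 0.58]
```

View pics/v2.png

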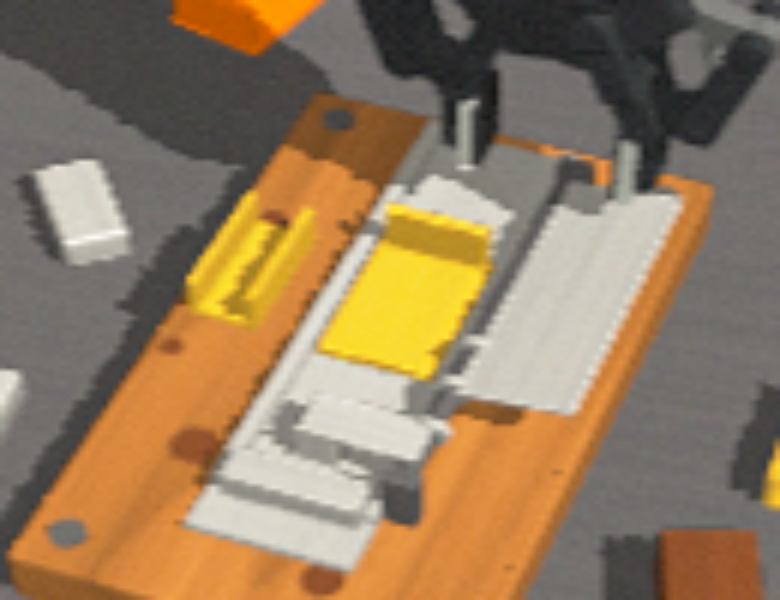

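The fingertips are at crop (465,165), over the bed behind the flange, and (628,195), over the bar's rear end. Now I'll probe downwards.

Call:
{"api": "jog_arm", "payload": {"plan": [[0,0,0.2,0,0,0,0.07],[0,0,0.2,0,0,0,0.07],[0,0,0.2,0,0,0,0.07],[0,0,0.1,0,0,0,0.07],[0,0,0,0,0,0,0.07]]}}

```text
t: 5.35
tool_pos: [0.5536, 0.0671, 0.0554]
tool_rot: [-3.137, 0.163, 0.001]
contact_force: [-1.3, 1.0, 3.3]
opening: 0.0456
grip_force: 1.6
```

Call:
{"api": "jog_arm", "payload": {"plan": [[0,0,0.1,0,0,0,0.07],[0,0,0,0,0,0,0.07]]}}

```text
t: 5.55
tool_pos: [0.5537, 0.0674, 0.0536]
tool_rot: [-3.136, 0.163, -0.0]
contact_force: [-2.5, 2.6, 4.8]
opening: 0.0459
grip_force: 2.2
```

Call:
{"api": "jog_arm", "payload": {"plan": [[0,0,0.1,0,0,0,0.07],[0,0,0,0,0,0,0.07]]}}

```text
t: 5.75
tool_pos: [0.5539, 0.0676, 0.0518]
tool_rot: [-3.136, 0.163, -0.001]
contact_force: [-2.3, 4.2, 5.6]
opening: 0.0458
grip_force: 3.0
```

Call:
{"api": "jog_arm", "payload": {"plan": [[0,0,0.1,0,0,0,0.07],[0,0,0,0,0,0,0.07]]}}

```text
t: 5.95
tool_pos: [0.554, 0.0678, 0.0501]
tool_rot: [-3.136, 0.163, -0.001]
contact_force: [-3.2, 4.2, 7.2]
opening: 0.0456
grip_force: 3.7
```

Run:
```python
from h import *
a,d=snap("scene","s3")
cv2.imwrite('pics/v3.png',cv2.resize(a[170:290,210:340],(780,600)) [:600,:,::-1]);delta([-.067,.028,.050])
for i in range(4):
    ctrl.get_image("top");print(np.round(ctrl.get_obs()['contact_force'],1),np.round(ctrl.get_obs()['wrist_torque'],2))
```

```text
jig pos mm [-75.1  29.1  50.2] yaw err deg 0.01 tilt [0.0007 0.0017] F [-3.38  4.01  6.95] open 0.0462 t 6.0
shift units [0.4  0.06 0.01]
[-3.5  3.4  7.4] [0.76 0.48 0.11]
[-2.3  3.3  6.9] [0.86 0.48 0.1 ]
[-2.5  3.7  6.8] [0.82 0.55 0.13]
[-3.1  4.3  6. ] [0.79 0.52 0.1 ]
```

View pics/v3.png

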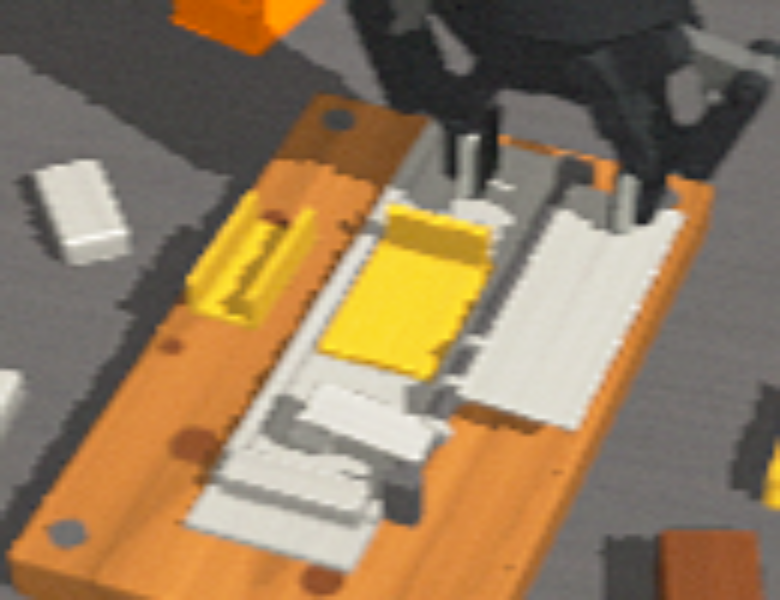

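The nose has lifted and the plate hasn't moved. I'll measure the clip angle from the flap's slope in the depth image before pushing.

```bash
cat >> h.py <<'E'
def flap(f,n="scene"):
    d=np.load(f'pics/{f}.npz')['d'];yy,xx=np.mgrid[:420,:560]
    J=toj(atdepth(n,np.c_[xx.ravel(),yy.ravel()],d.ravel()))
    m=(abs(J[:,0]+.02)<.035)&(J[:,1]>.042)&(J[:,1]<.069)&(abs(J[:,2]-.054)<.015)
    q=J[m];A=np.c_[q[:,0],q[:,1]-.06,np.ones(len(q))];r=np.linalg.lstsq(A,q[:,2],rcond=None)[0]
    print(f,m.sum(),'slope y',r[1].round(3),'clip angle',(0.15-np.arctan(r[1])).round(3),'z mid',r[2].round(4))
E
python3 - <<'E'
from h import *
flap('s2');flap('s3')
E
```

```text
s2 400 slope y 0.147 clip angle 0.004 z mid 0.0583
s3 414 slope y -0.082 clip angle 0.232 z mid 0.0514
```

The clip is at 0.23 rad, so I'll press about 2 mm deeper and then slide forward.

Call:
{"api": "jog_arm", "payload": {"plan": [[0,0,0.06,0,0,0,0.07],[0,0,0.06,0,0,0,0.07],[0,0,0,0,0,0,0.07],[0.1,0,0,0,0,0,0.07],[0.15,0,0,0,0,0,0.07],[0.15,0,0,0,0,0,0.07],[0.1,0,0,0,0,0,0.07],[0,0,0,0,0,0,0.07]]}}

```text
t: 7.0
tool_pos: [0.5631, 0.0664, 0.0476]
tool_rot: [-3.137, 0.162, 0.003]
contact_force: [-5.4, 3.1, 10.1]
opening: 0.0458
grip_force: 4.6
```

Run:
```python
from h import *
snap("scene","s4");flap('s4');delta([-.010,.028,.048])
```

```text
s4 440 slope y -0.19 clip angle 0.337 z mid 0.0476
jig pos mm [-65.9  28.7  47.6] yaw err deg 0.03 tilt [-0.0019  0.0009] F [-5.47  2.14  9.09] open 0.0457 t 7.05
shift units [ 2.79  0.04 -0.03]
```

Clip at 0.34 rad, comfortably held. Pushing.

Call:
{"api": "jog_arm", "payload": {"plan": [[0.15,0,0,0,0,0,0.07],[0.15,0,0,0,0,0,0.07],[0.15,0,0,0,0,0,0.07],[0.15,0,0,0,0,0,0.07],[0.15,0,0,0,0,0,0.07],[0.15,0,0,0,0,0,0.07],[0.1,0,0,0,0,0,0.07],[0,0,0,0,0,0,0.07]]}}

```text
t: 7.85
tool_pos: [0.5824, 0.0644, 0.0474]
tool_rot: [-3.137, 0.162, 0.005]
contact_force: [-7.1, 2.7, 9.4]
opening: 0.0454
grip_force: 4.9
```

Run:
```python
from h import *
a,d=snap("scene","s5");flap('s5');delta([-.008,.028,.048])
cv2.imwrite('pics/v5.png',cv2.resize(a[170:290,210:340],(780,600)) [:600,:,::-1])
```

```text
s5 410 slope y -0.156 clip angle 0.304 z mid 0.0477
jig pos mm [-46.4  28.7  47.4] yaw err deg 0.03 tilt [-0.0032  0.0009] F [-7.26  2.53  9.56] open 0.0455 t 7.9
shift units [ 1.92  0.04 -0.04]
```

View pics/v5.png

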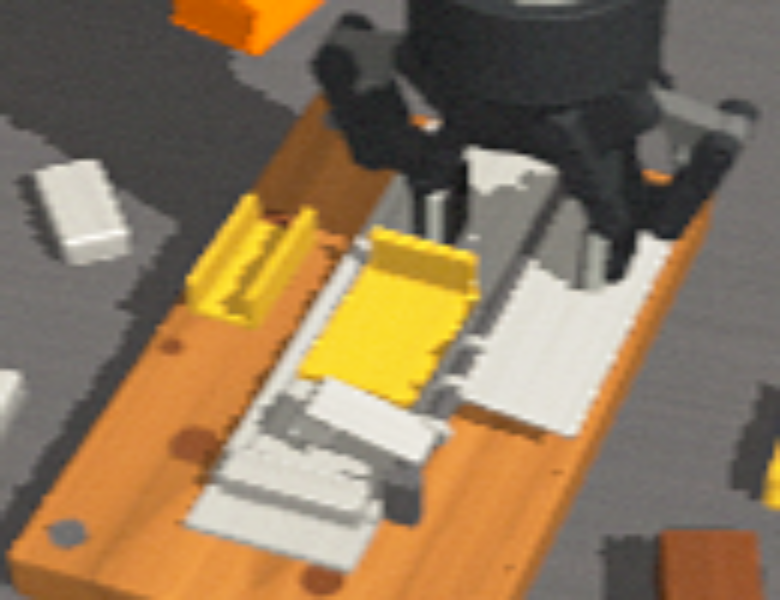

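The finger at crop (435,230) is pushing the flange straight along the bed, and the nose at (380,420) is clear of the plate. Carrying on.

Call:
{"api": "jog_arm", "payload": {"plan": [[0.15,0,0,0,0,0,0.07],[0.2,0,0,0,0,0,0.07],[0.2,0,0,0,0,0,0.07],[0.2,0,0,0,0,0,0.07],[0.2,0,0,0,0,0,0.07],[0.2,0,0,0,0,0,0.07],[0.2,0,0,0,0,0,0.07],[0.15,0,0,0,0,0,0.07]]}}

```text
t: 8.7
tool_pos: [0.6122, 0.0613, 0.0473]
tool_rot: [-3.137, 0.162, 0.006]
contact_force: [-7.1, 2.2, 9.0]
opening: 0.0456
grip_force: 5.3
```

Call:
{"api": "jog_arm", "payload": {"plan": [[0.15,0,0,0,0,0,0.07],[0.1,0,0,0,0,0,0.07],[0,0,0,0,0,0,0.07]]}}

```text
t: 9.0
tool_pos: [0.6173, 0.0608, 0.0474]
tool_rot: [-3.137, 0.162, 0.005]
contact_force: [-7.7, 2.5, 9.1]
opening: 0.0455
grip_force: 4.7
```

Run:
```python
from h import *
snap("scene","s6");flap('s6');delta([-.006,.028,.048])
```

```text
s6 231 slope y -0.111 clip angle 0.26 z mid 0.0506
jig pos mm [-11.3  28.7  47.4] yaw err deg 0.04 tilt [-0.0029  0.0009] F [-5.67  2.6   8.76] open 0.0458 t 9.05
shift units [ 0.26  0.04 -0.03]
```

Call:
{"api": "jog_arm", "payload": {"plan": [[0.1,0,0,0,0,0,0.07],[0.1,0,0,0,0,0,0.07],[0,0,0,0,0,0,0.07]]}}

```text
t: 9.35
tool_pos: [0.6212, 0.0604, 0.0474]
tool_rot: [-3.137, 0.162, 0.005]
contact_force: [-7.0, 2.0, 9.0]
opening: 0.0458
grip_force: 4.8
```

Call:
{"api": "jog_arm", "payload": {"plan": [[0.1,0,0,0,0,0,0.07],[0,0,0,0,0,0,0.07]]}}

```text
t: 9.55
tool_pos: [0.6231, 0.0602, 0.0474]
tool_rot: [-3.137, 0.162, 0.006]
contact_force: [-8.0, 2.6, 8.4]
opening: 0.0458
grip_force: 4.7
```

Call:
{"api": "jog_arm", "payload": {"plan": [[0.1,0,0,0,0,0,0.07],[0,0,0,0,0,0,0.07]]}}

```text
t: 9.75
tool_pos: [0.624, 0.0601, 0.0473]
tool_rot: [-3.137, 0.163, 0.011]
contact_force: [-11.8, 2.9, 13.3]
opening: 0.0458
grip_force: 7.4
```

Call:
{"api": "jog_arm", "payload": {"plan": [[0.1,0,0,0,0,0,0.07],[0,0,0,0,0,0,0.07]]}}

```text
t: 9.95
tool_pos: [0.6241, 0.0601, 0.0473]
tool_rot: [-3.137, 0.163, 0.018]
contact_force: [-17.1, 3.1, 17.1]
opening: 0.0457
grip_force: 10.7
```

Run:
```python
from h import *
a,d=snap("scene","s7");flap('s7');delta([-.006,.028,.048])
cv2.imwrite('pics/v7.png',cv2.resize(a[170:290,210:340],(780,600)) [:600,:,::-1])
```

```text
s7 187 slope y -0.106 clip angle 0.256 z mid 0.0508
jig pos mm [-4.5 28.8 47.3] yaw err deg 0.0 tilt [-0.0115  0.0013] F [-17.38   2.64  15.87] open 0.0459 t 10.0
shift units [-0.08  0.04 -0.04]
```

View pics/v7.png

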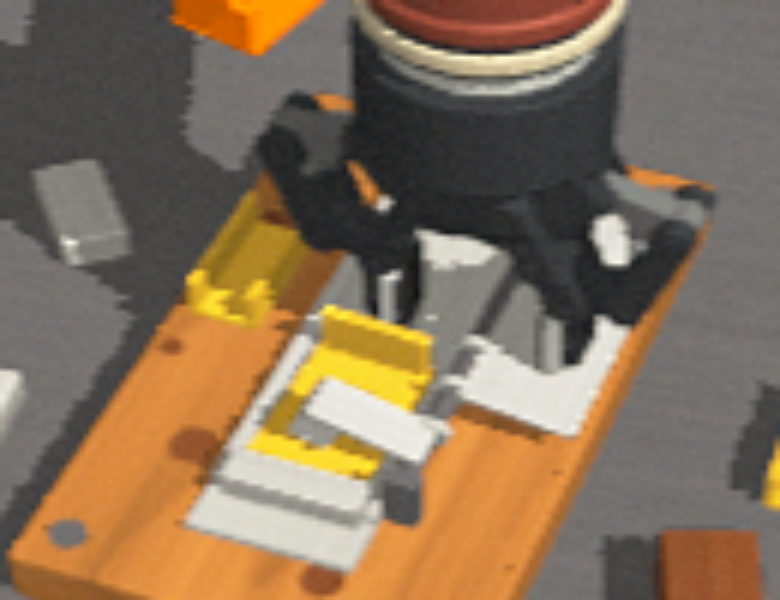

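The leaf's front edge is against the stop (crop (320,465)) with the nose over the leaf. The force rose to 17 N with no further motion, so the plate is home. I'll back off about 6 mm with the bar still held, then lift away.

Call:
{"api": "jog_arm", "payload": {"plan": [[-0.1,0,0,0,0,0,0.07],[-0.1,0,0,0,0,0,0.07],[-0.1,0,0,0,0,0,0.07],[-0.1,0,0,0,0,0,0.07],[-0.1,0,0,0,0,0,0.07],[0,0,0,0,0,0,0.07]]}}

```text
t: 10.6
tool_pos: [0.6225, 0.06, 0.0503]
tool_rot: [-3.137, 0.164, -0.017]
contact_force: [4.0, 1.0, 6.6]
opening: 0.0455
grip_force: 3.6
```

Run:
```python
from h import *
a,d=snap("scene","s8");delta([-.006,.028,.048])
cv2.imwrite('pics/v8.png',cv2.resize(a[170:290,210:340],(780,600)) [:600,:,::-1])
for f in('s7','s8'):
    im=np.load(f'pics/{f}.npz')['im'];h=cv2.cvtColor(im,cv2.COLOR_RGB2HSV)
    m=(h[...,0]>=20)&(h[...,0]<=34)&(h[...,1]>120)&(h[...,2]>90);m[:, :252]=0;m[:225]=0;m[:,290:]=0;m[255:]=0;yy,xx=np.nonzero(m);print(f,m.sum(),xx.mean().round(2),yy.mean().round(2),yy.min())
```

```text
jig pos mm [-6.1 28.5 50.3] yaw err deg -0.03 tilt [ 0.0106 -0.0002] F [5.04 1.35 7.24] open 0.0457 t 10.65
shift units [0.   0.02 0.12]
s7 359 268.36 240.36 225
s8 380 268.26 240.78 225
```

The plate hasn't moved. I'll back off a little more, then lift.

Call:
{"api": "jog_arm", "payload": {"plan": [[-0.12,0,0,0,0,0,0.07],[-0.12,0,0,0,0,0,0.07],[0,0,0,0,0,0,0.07]]}}

```text
t: 10.95
tool_pos: [0.6178, 0.0602, 0.0503]
tool_rot: [3.137, -0.164, 0.017]
contact_force: [4.5, 1.4, 6.2]
opening: 0.0457
grip_force: 3.6
```

Call:
{"api": "jog_arm", "payload": {"plan": [[0,0,-0.1,0,0,0,0.07],[0,0,-0.15,0,0,0,0.07],[0,0,-0.2,0,0,0,0.07],[0,0,-0.4,0,0,0,0.07],[0,0,-0.7,0,0,0,0.07],[0,0,-1,0,0,0,0.07],[0,0,-1,0,0,0,0.07],[0,0,-1,0,0,0,0.07]]}}

```text
t: 11.75
tool_pos: [0.6134, 0.0606, 0.1395]
tool_rot: [3.137, -0.163, 0.001]
contact_force: [0.6, -0.4, 0.1]
opening: 0.046
grip_force: 0.0
```

Call:
{"api": "jog_arm", "payload": {"plan": [[-0.5,0,-1,0,0,0,0.07],[-1,0,-1,0,0,0,0.07],[-1,0,0,0,0,0,0.07],[-1,0,0,0,0,0,0.07],[-1,0,0,0,0,0,0.07],[-0.5,0,0,0,0,0,0.07],[0,0,0,0,0,0,0.07],[0,0,0,0,0,0,0.07]]}}

```text
t: 12.55
tool_pos: [0.5146, 0.071, 0.1785]
tool_rot: [3.137, -0.163, 0.002]
contact_force: [0.3, -0.7, 0.3]
opening: 0.0459
grip_force: 0.0
```

Run:
```python
from h import *
a,d=snap("scene","s9");flap('s9');delta([-.006,.028,.048])
cv2.imwrite('pics/v9.png',cv2.resize(a[130:310,150:390],(800,600))[:,:,::-1])
for f in('s7','s9'):
    im=np.load(f'pics/{f}.npz')['im'];h=cv2.cvtColor(im,cv2.COLOR_RGB2HSV)
    m=(h[...,0]>=20)&(h[...,0]<=34)&(h[...,1]>120)&(h[...,2]>90);m[:, :262]=0;m[:225]=0;m[:,290:]=0;m[255:]=0
    yy,xx=np.nonzero(m);J=toj(onz("scene",np.c_[xx,yy],.060))*1000;print(f,m.sum(),xx.max(),yy.min(),'rear top x',np.percentile(J[:,0],[0,2,5]).round(1))
```

```text
s9 403 slope y 0.015 clip angle 0.135 z mid 0.0539
jig pos mm [-114.4   28.2  178.3] yaw err deg 0.0 tilt [ 0.0009 -0.0001] F [-0.62 -0.82  0.46] open 0.0454 t 12.6
shift units [5.42 0.01 6.52]
s7 278 281 231 rear top x [ 7.9  8.8 10. ]
s9 304 282 231 rear top x [ 7.9  8.9 10.2]
```

View pics/v9.png

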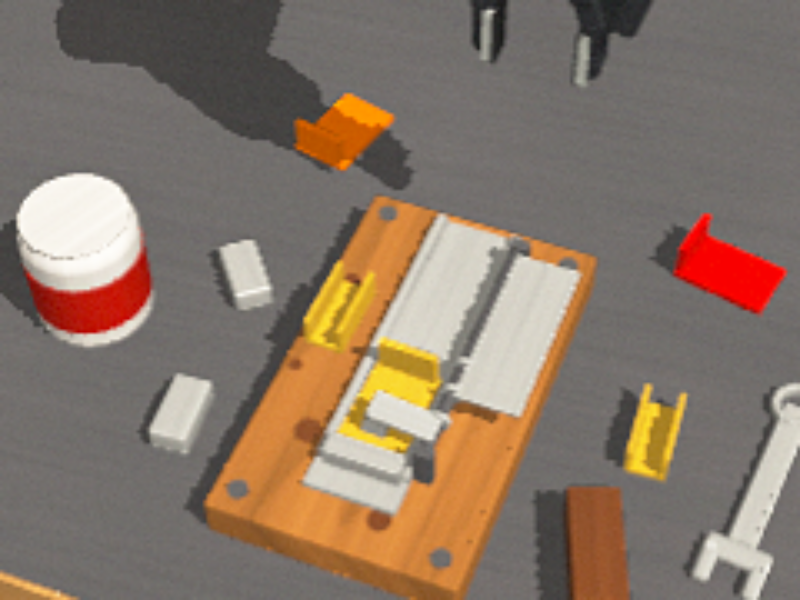

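The plate is home at the stop (crop (390,410)) with the nose down on it. The clip measures about 0.14 rad, the bystanders haven't moved and the gripper is clear.

```bash
python3 -c "
from station import ctrl;print(ctrl.finish_job())"
```

```text
the job is handed in; nothing more can be done
None
```

The brass angle piece is home against the end stop with the clip's nose down on it; the other things look undisturbed, the fingers are clear, and the job was handed in at about 12.6 s.

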